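Shut and bolt the sample chest

TASK

Press the lid of the small metal sample chest shut, then bolt it: slide the bolt across by its ball handle until it comes up hard against the stop, its tip through the lid's staple and in the keeper, and turn the handle fully down into the notch there so that the bolt cannot slide back. Let go, and leave the brass weight, the bench timer and the weighing dish where they stand.

Things in the scene. Friction and masses are not known exactly. Their poses are not given: they have to be found in the camera images.
- chest: aluminium sample chest fixed to the bench, 100 deep (x) x 220 wide (y) x 130 high. Origin: centre of its underside, on the bench. Its -x faces the front (front face at x = -50), y to its left as the robot sees it, z up. On the front: a barrel bolt along y and a steel keeper plate (see bolt_line, keeper_plate).
- lid_hinge (a point): point on the lid's hinge axis, middle of the width: x = 50, z = 130 in the chest's frame. The axis runs along the chest's y. The lid is a plate 5 thick, its underside in the plane of the axis, 170 from axis to front edge: shut, it overhangs the front face by 70 and the centre of the raised ball by 7 to 11, so the ball is reached only from the front with a leaning tool (about 40 degrees from vertical).
- lid (a joint): lid angle in rad: 0 = shut (level), grows as it opens; starts half open. The hinge is stiff: the lid stays where it is left; 1 to 5 N down at its front edge move it. A steel staple (bar 5 thick, 30 wide) hangs from its underside at chest y = 58, down to 79 below it; when shut the bolt passes through it.
- lid_edge (a point): middle of the front edge of the lid, on its upper face; moves with the lid.
- bolt_line (a point): point on the bolt's axis in the middle of the chest's width (x = -70, y = 0, z = 66 in the chest's frame); the axis runs along the chest's y. The bolt is a steel rod 12 in diameter. Brackets hold it at y = -74 to -62 and y = 23 to 29; they reach no farther forward than x = -74. The keeper block with the tip's socket is at about y = 72 to 94, forward to x = -84.
- keeper_plate (a point): point on the rail of the keeper plate, at chest x = -82, y = -20, z = 62. The rail runs along y, from x = -77 to -86, 16 high, its top 4 below the bolt axis. The raised handle rides over it and can go down only in a notch 11 wide at its +y end. Right beyond stands the stop lug, rising 24 over the axis. Notch and stop lie up to 8 either way along y from chest to chest: to be felt.
- bolt (a joint): travel of the bolt in m: 0 = fully drawn back, grows as it slides along the chest's +y. The handle meets the stop lug at 0.048, give or take 0.008 (not known beforehand); the notch is then right under it, with 3 mm to spare on the side away from the lug. Sliding takes 2 to 3 N; it stays where it is left.
- handle (a joint): angle of the bolt's handle about the bolt axis in rad: 0 = fully down in the notch (handle then points to the front and 20 degrees below level); grows as it is raised, at most 0.96; on the rail it cannot go below about 0.35. It takes about 1 N at the ball and stays where it is left.
- knob (a point): centre of the black ball, 20 in diameter, at the end of the handle, 46 from the bolt's axis on a steel stalk 8 in diameter; at chest y = -40 mm + bolt travel. Moves with bolt and handle. It is about 40 below the shut lid with the handle raised and 80 with it down.
- brass_weight: bystander: brass laboratory weight, 31 in diameter, 47 high, origin at the centre of its underside.
- lab_timer: bystander: flat white bench timer, 56 x 64 x 18 high, origin at the centre of its underside.
- dish_1: bystander: small aluminium weighing dish, 68 in diameter, 15 high, origin at the centre of its underside.

How it is judged:
By the outcome, as a careful person would: the job done as asked, in the order asked, and still so for the second after the job is handed in, with the robot touching nothing.
It also fails if it takes over 58 s, if anything falls off the work surface, if the arm or the gripper's body presses on something with over 40 N, if the wrist force passes 120 N, or if a joint passes its speed limit or range.

ROBOT

A 6-joint arm with a two-finger parallel gripper is mounted at the origin on a cart in front of the work surface, level with it; the furniture and walls round the work are solid. World frame = base frame: x ahead of the robot, y to its left, z up, the work surface at z = 0. Lengths are in m, angles in degrees, forces in N, time in s.
With the tool pointing down it reaches from about 0.35 to 0.875 m from the base axis. Payload 4.2 kg.
Tool frame: the origin (TCP) lies midway between the tips of the shut fingers; the grasp point (between the pads) lies 19 mm behind it; y points along the fingers, x is the direction in which the jaws open and shut, and the axes are right-handed (so a half turn about y gives the same grasp; the last joint's range is limited). The gripper opens to 87 mm and grips with 3 to 60 N. Pads are 19 mm wide; open, the fingers measure 117 mm over their backs; the gripper's body (75 mm by 190 mm) begins 51 mm behind the grasp point.
Start: joints at [91.02, 22.042, 0.453, 0, -68.411, -14.817], TCP at [0.149, 0.607, 0.223] pointing down, gripper open.
Joint ranges: [-179.83, 179.83], [-69.29, 118.12], [-61.27, 80.66], [-181.25, 117.63], [-171.15, -9.14], [-177.46, 177.46]. Speed limits (degrees/s): [159.86, 159.86, 180, 180, 180, 180].

INTERFACE

Orientations are given as a 3x3 rotation matrix whose columns are the frame's x, y, z axes.
In Python, from station import * gives the robot as it stands.
- The arm moves only by the tool jog_arm, never from a script. Its argument "series" is a list of rows, each a list of 3 entries, a list of its own where there are three numbers: the shift along the tool's x, y, z in m, then the turn, a rotation vector about the tool's x, y, z in degrees, then the finger opening in m, from 0 to 0.087. A call has 1 to 10 rows; each row shifts and turns the commanded pose from where the row before left it, along the tool's axes as they then stand; what a row does not reach is not made up. A row lasts 1/8 s, in which the tool goes at most 62.5 mm and 10.7 degrees, less where a joint would pass 70% of its speed; a pose out of reach is approached as far as the arm can. A call is refused whole if a number of a shift passes 0.0625 or a number of a turn 10.7, either way. A call with a gripper value outside its range is refused whole. The fingers move at their own pace and stop on an object; the grip force is fixed at half the most. Time passes only in rows, so rows that do not move let the fingers close. It gives the time, the measured TCP pose, the force and the opening at its end, in the units of the state.
- sense(): the state, without advancing time (a new reading comes with each control period).
- capture(name): name is "scene" or "top" or "wrist"; returns the picture (384x512x3 uint8, red, green, blue); there is no depth.
- camera_info(name): a dict with "fx", "fy", "cx", "cy" (pixels), "k1" (the pictures are not rectified: a ray, as slopes to the right and down, at radius r is drawn at 1 + k1 r^2 times it, then the intrinsics apply), "rvec" (rotation vector, rad) and "tvec" (3), from world to camera coordinates, as OpenCV has them. Camera axes: x right, y down, z forward; pixel columns grow to the right and rows downward; lengths in m; the calibration is good to about 2 mm. A picture is of the moment at which its call begins: read the wrist's pose just before it. camera_info takes no time and is no camera call; for the wrist camera it gives the pose at the moment of the call.
- finish_job(): hands the job in, once; it reports no verdict.
The state is a dict: "time_s": time; "joints": joint angles; "joint_velocities": joint speeds; "effort": joint torques, N m; "tcp_pos": TCP position; "ee_rot": TCP orientation; "wrist_force": force on the tool from outside, world axes, zero at the start; "moment": the same for the moment, N m; "gripper_width": opening from 0.0 (shut) to 1.0 (fully open).
Only numpy, scipy, OpenCV 4.12 (cv2) and the standard library are available. Lean on these libraries where they do the work, as an engineer would, in place of code of your own. Each camera call takes 0.05 s, during which the arm holds its last target. There are 200 camera calls.

## Working session

There is one attempt and no reset: what is moved stays moved. The work goes in short steps, Python scripts to look and compute and a tool call to move; the robot and the scene stay as the last step left them, time stands still between calls to the robot, and variables do not carry over. Pictures are saved under pics/ and viewed, about 8 in all and at most 12, crops included, and the job is handed in when it is done.

Besides the shell and the picture viewer there is one more tool, called after "Request:" as a command line: name --argument value ..., lists and objects as JSON in quotes. jog_arm: Moves the arm, as the interface text tells. Its arguments: {"type":"object","properties":{"series":{"type":"array","items":{"type":"array"}}},"required":["series"]}

```bash
mkdir -p pics; python3 - <<'E'
from station import *
import cv2,numpy as np
a=capture("scene");b=capture("top")
cv2.imwrite("pics/a.png",cv2.cvtColor(a,cv2.COLOR_RGB2BGR));cv2.imwrite("pics/b.png",cv2.cvtColor(b,cv2.COLOR_RGB2BGR))
s=sense();print(s)
for n in("scene","top","wrist"):print(n,camera_info(n))
E
```

```text
{'time_s': 0.1, 'joints': array([ 9.10196497e+01,  2.20863971e+01,  3.86405988e-01, -2.31435942e-02,
       -6.84110122e+01, -1.48181121e+01]), 'joint_velocities': array([-0.05073695, -0.17003289,  0.18567985,  0.13434206, -0.0447178 ,
       -0.01233396]), 'effort': array([-3.66913282e-04, -3.91688132e+01,  1.87936413e+01,  4.23197553e+00,
        1.34560140e-02, -6.93901734e-05]), 'tcp_pos': array([0.14891665, 0.60644142, 0.22156597]), 'ee_rot': array([[-2.38651746e-01, -3.41059860e-04,  9.71105158e-01],
       [-9.71103222e-01, -1.94372099e-03, -2.38651953e-01],
       [ 1.96895208e-03, -9.99998053e-01,  1.32668080e-04]]), 'wrist_force': array([0.06556269, 0.01459896, 0.10236451]), 'moment': array([-0.02883746,  0.01134756, -0.03136658]), 'gripper_width': 1.000330975404394}
scene {'fx': 419.7874789372099, 'fy': 419.7874789372099, 'cx': 259.1575177737979, 'cy': 189.3860172034142, 'k1': -0.059878529865892566, 'rvec': array([ 0.73583776, -2.38852348,  1.40410314]), 'tvec': array([0.59322627, 0.09277116, 1.07169314])}
top {'fx': 351.0336519359481, 'fy': 351.0336519359481, 'cx': 258.98022787705514, 'cy': 202.1558452091829, 'k1': -0.052735961562629004, 'rvec': array([ 1.87448265, -2.05973978,  0.48017036]), 'tvec': array([0.37228576, 0.49175196, 0.72499772])}
wrist {'fx': 268.774886267276, 'fy': 268.774886267276, 'cx': 257.00663340845875, 'cy': 192.94824761411323, 'k1': -0.018442082448197946, 'rvec': array([-1.8053421 ,  2.30296256,  0.36218133]), 'tvec': array([ 0.62466492, -0.0369383 ,  0.39245064])}
```

View pics/a.png

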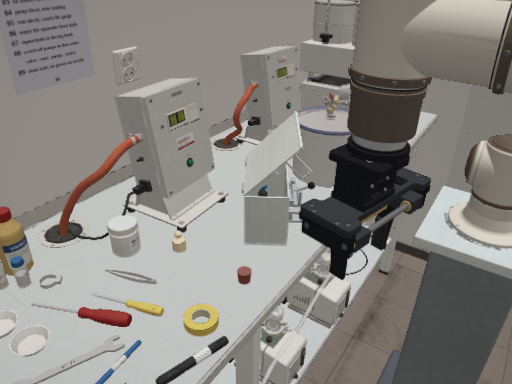

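View pics/b.png

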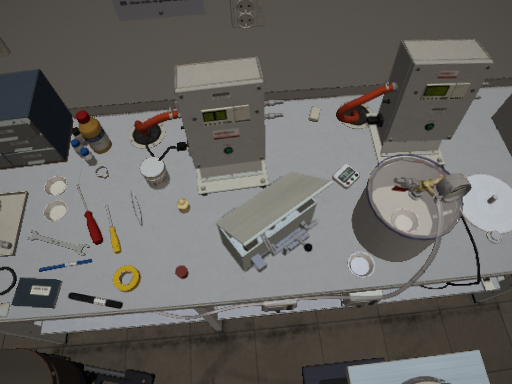

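The chest is half open in both views, with the knob at about (308,247) in the top view and (311,185) in the scene view. Next I'll look at enlarged crops.

```bash
python3 - <<'E'
import cv2,numpy as np
a=cv2.imread("pics/a.png");b=cv2.imread("pics/b.png")
c=cv2.resize(b[165:285,205:375],None,fx=4.5,fy=4.5,interpolation=cv2.INTER_CUBIC)
cv2.imwrite("pics/c.png",c)
d=cv2.resize(a[110:250,235:335],None,fx=4.2,fy=4.2,interpolation=cv2.INTER_CUBIC);cv2.imwrite("pics/d.png",d)
E
```

```text
(no output)
```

View pics/c.png

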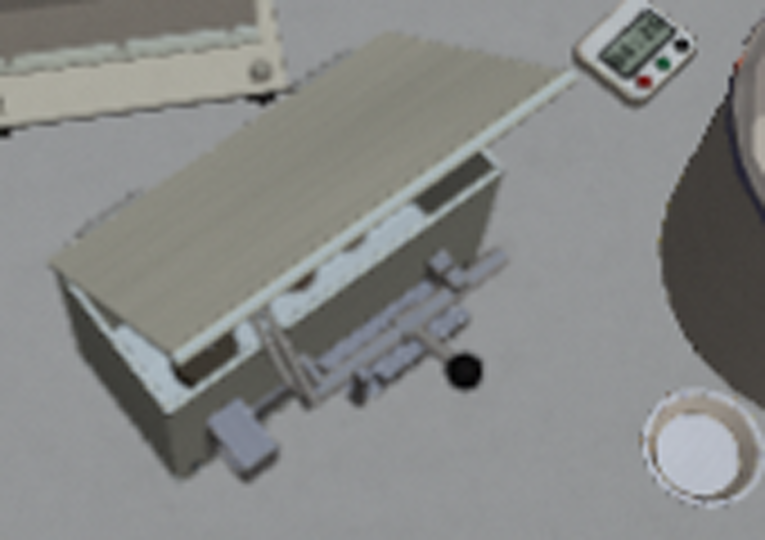

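View pics/d.png

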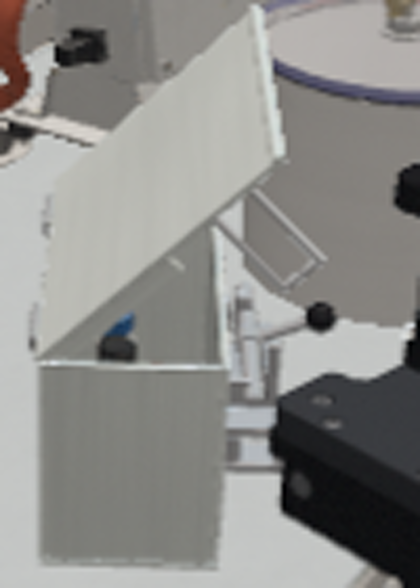

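In the top crop (4.5x), the front rim corners are at about (175,410) and (500,172), the ball at (464,371), and the lid's front corners at (180,358) and (575,75). In the scene crop (4.2x), the near rim corners are at (225,368) and (40,360), the bottom corners at (216,567) and (40,563), and the ball at (320,317). I'll turn these into points.

```bash
cat > h.py <<'E'
from station import *
import cv2,numpy as np
def ray(n,p,ci=None):
    c=ci or camera_info(n);K=np.array([[c['fx'],0,c['cx']],[0,c['fy'],c['cy']],[0,0,1.]])
    u=cv2.undistortPoints(np.array([[p]],float),K,np.array([c['k1'],0,0,0,0.]))[0,0]
    R=cv2.Rodrigues(np.array(c['rvec']))[0];o=-R.T@np.array(c['tvec']);d=R.T@np.array([u[0],u[1],1]);return o,d/np.linalg.norm(d)
def plane(n,p,z):
    o,d=ray(n,p);return o+d*(z-o[2])/d[2]
def tri(rs):
    A=sum(np.eye(3)-np.outer(d,d) for o,d in rs);b=sum((np.eye(3)-np.outer(d,d))@o for o,d in rs);x=np.linalg.solve(A,b)
    return x,[round(1e3*np.linalg.norm(np.cross(x-o,d)),1) for o,d in rs]
E
python3 - <<'E'
from h import *
np.set_printoptions(precision=4,suppress=True)
C=lambda x,y:(x/4.5+205-.4,y/4.5+165-.4)
D=lambda x,y:(x/4.2+235-.4,y/4.2+110-.4)
fl=plane("top",C(175,410),.13);fr=plane("top",C(500,172),.13);print("top FL,FR",fl,fr,np.linalg.norm(fl-fr))
print("bottom FL",plane("top",C(180,478),0))
for n,p,z in(("FLt",(225,368),.13),("BLt",(40,360),.13),("FLb",(216,567),0),("BLb",(40,563),0)):print("scene",n,plane("scene",D(*p),z))
print("triFL",tri([ray("top",C(175,410)),ray("scene",D(225,368))]))
print("knob",tri([ray("top",C(464,371)),ray("scene",D(320,317))]))
print("lidR",tri([ray("top",C(575,75)),ray("scene",D(262,8))]))
print("lidL",tri([ray("top",C(180,358)),ray("scene",D(283,162))]))
for n,p,z in(("dish",(700,450),.015),("timer",(637,50),.018)):print(n,plane("top",C(*p),z))
y=fl-fr;y[2]=0;y/=np.linalg.norm(y);x=np.array([y[1],-y[0],0])
print("yaw y",y,"x",x); o=(fl+fr)/2+.05*x;o[2]=0;print("origin",o)
E
```

```text
top FL,FR [0.3906 0.3709 0.13  ] [0.5037 0.1919 0.13  ] 0.21174871831617675
bottom FL [0.393 0.374 0.   ]
scene FLt [0.3908 0.3741 0.13  ]
scene BLt [0.474  0.4235 0.13  ]
scene FLb [0.3898 0.3717 0.    ]
scene BLb [0.4723 0.4252 0.    ]
triFL (array([0.3918, 0.3712, 0.128 ]), [np.float64(0.5), np.float64(0.5)])
knob (array([0.4117, 0.2197, 0.0846]), [np.float64(0.5), np.float64(0.5)])
lidR (array([0.4889, 0.1765, 0.2518]), [np.float64(1.5), np.float64(1.5)])
lidL (array([0.3727, 0.3642, 0.2488]), [np.float64(1.4), np.float64(1.4)])
dish [0.3766 0.0835 0.015 ]
timer [0.6338 0.0673 0.018 ]
yaw y [-0.5342  0.8454  0.    ] x [0.8454 0.5342 0.    ]
origin [0.4894 0.3082 0.    ]
```

Request:
jog_arm --series '[[[0, -0.04, 0], [0, 0, 0], 0], [[0, -0.04, 0], [0, -9.2, 0], 0], [[0, 0, 0], [0, -9.2, 0], 0], [[0, 0, 0], [0, -9.2, 0], 0], [[0, 0, 0], [0, -9.2, 0], 0], [[0, 0, 0], [0, -9.2, 0], 0], [[0.05, 0, 0.009], [0, 0, 0], 0], [[0.05, 0, 0.009], [0, 0, 0], 0], [[0.05, 0, 0.009], [0, 0, 0], 0], [[0.05, 0, 0.009], [0, 0, 0], 0]]'

```text
time_s: 1.35
tcp_pos: [0.2868, 0.4554, 0.3021]
ee_rot: [[0.533, -0.0, 0.846], [-0.846, -0.001, 0.533], [0.0, -1.0, -0.001]]
wrist_force: [0.3, 0.1, 0.4]
gripper_width: 0.016
```

Request:
jog_arm --series '[[[0.046, 0, 0.009], [0, 0, 0], 0], [[0.046, 0, 0.009], [0, 0, 0], 0], [[0.046, 0, 0.009], [0, 0, 0], 0], [[0.046, 0, 0.009], [0, 0, 0], 0], [[0.046, 0, 0.009], [0, 0, 0], 0], [[0, 0.02, 0], [0, 0, 0], 0], [[0, 0, 0], [0, 0, 0], 0]]'

```text
time_s: 2.22
tcp_pos: [0.4461, 0.285, 0.2807]
ee_rot: [[0.532, -0.003, 0.847], [-0.847, -0.003, 0.532], [0.001, -1.0, -0.005]]
wrist_force: [-0.8, -0.2, 0.3]
gripper_width: 0.005
```

```bash
python3 - <<'E'
from h import *
w=capture("wrist");a=capture("scene")
cv2.imwrite("pics/e.png",cv2.cvtColor(np.hstack([w,np.vstack([cv2.resize(a[110:230,235:335],(288,346)),np.zeros((38,288,3),np.uint8)])]),cv2.COLOR_RGB2BGR))
print(sense()['tcp_pos'],sense()['joints'])
E
```

```text
[0.44667617 0.28643125 0.28273595] [ 5.02091004e+01  1.05807289e+01 -6.90719505e+00  2.09515342e-02
 -7.25294055e+01  7.20207673e+01]
```

View pics/e.png

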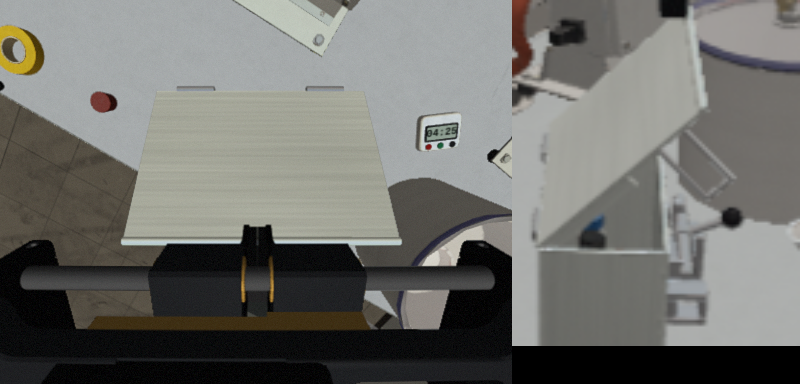

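Request:
jog_arm --series '[[[0, 0.02, 0], [0, 0, 0], 0], [[0, 0.02, 0], [0, 0, 0], 0], [[0, 0.01, -0.006], [0, 0, 0], 0], [[0, 0.01, -0.006], [0, 0, 0], 0], [[0, 0.01, -0.005], [0, 0, 0], 0], [[0, 0.01, -0.005], [0, 0, 0], 0], [[0, 0.01, -0.004], [0, 0, 0], 0], [[0, 0.01, -0.004], [0, 0, 0], 0], [[0, 0.01, -0.004], [0, 0, 0], 0], [[0, 0.01, -0.003], [0, 0, 0], 0]]'

```text
time_s: 3.58
tcp_pos: [0.4156, 0.2667, 0.162]
ee_rot: [[0.533, 0.001, 0.846], [-0.846, 0.001, 0.533], [-0.0, -1.0, 0.001]]
wrist_force: [1.2, 0.5, 1.2]
gripper_width: 0.001
```

Request:
jog_arm --series '[[[0, 0.008, -0.001], [0, 0, 0], 0], [[0, 0.008, -0.001], [0, 0, 0], 0], [[0, 0.006, 0], [0, 0, 0], 0], [[0, 0, 0], [0, 0, 0], 0]]'

```text
time_s: 4.08
tcp_pos: [0.4134, 0.2652, 0.1398]
ee_rot: [[0.533, -0.001, 0.846], [-0.846, -0.001, 0.533], [0.0, -1.0, -0.001]]
wrist_force: [0.2, -0.1, -0.2]
gripper_width: 0.008
```

Request:
jog_arm --series '[[[0, 0.003, 0], [0, 0, 0], 0], [[0, 0.003, 0], [0, 0, 0], 0], [[0, 0, 0], [0, 0, 0], 0]]'

```text
time_s: 4.45
tcp_pos: [0.4138, 0.2655, 0.1353]
ee_rot: [[0.533, 0.0, 0.846], [-0.846, 0.0, 0.533], [0.0, -1.0, 0.0]]
wrist_force: [-2.5, -1.6, 5.3]
gripper_width: 0.001
```

```bash
python3 - <<'E'
from h import *
a=capture("scene");b=capture("top")
cv2.imwrite("pics/f.png",cv2.cvtColor(np.hstack([cv2.resize(a[140:250,230:340],(400,400)),cv2.resize(b[165:285,205:325],(400,400))]),cv2.COLOR_RGB2BGR))
print(sense()['wrist_force'])
E
```

```text
[-2.01061175 -1.23378761  5.51171085]
```

View pics/f.png

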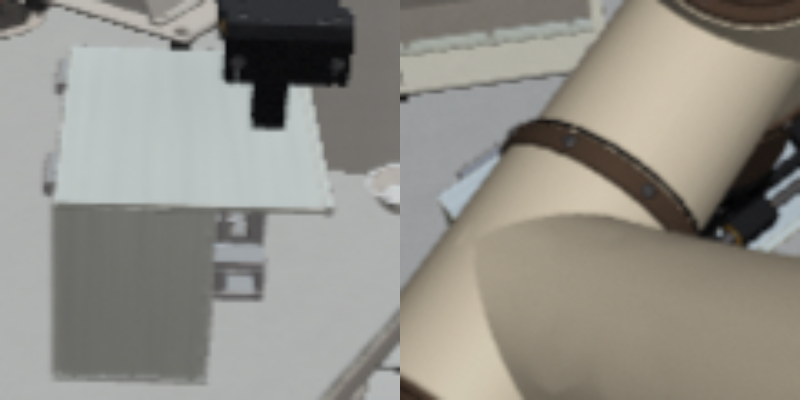

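The lid looks level: its front edge is about in line with the rim (left half, y≈208). I'll press a little more to confirm the hard stop.

Request:
jog_arm --series '[[[0, 0.003, 0], [0, 0, 0], 0], [[0, 0.002, 0], [0, 0, 0], 0], [[0, 0, 0], [0, 0, 0], 0]]'

```text
time_s: 4.92
tcp_pos: [0.4139, 0.2655, 0.1348]
ee_rot: [[0.535, 0.002, 0.845], [-0.845, 0.0, 0.535], [0.001, -1.0, 0.002]]
wrist_force: [-13.1, -3.5, 32.0]
gripper_width: 0.003
```

Request:
jog_arm --series '[[[0, -0.03, 0], [0, 0, 0], 0], [[0, -0.05, 0], [0, 0, 0], 0.06], [[0.02, 0, -0.045], [0, 0, 0], 0.06], [[0.018, 0, -0.045], [0, 0, 0], 0.06], [[0, 0, 0], [9, 0, 0], 0.06], [[0, 0, 0], [9, 0, 0], 0.06], [[0, 0, 0], [9, 0, 0], 0.06], [[0, 0, 0], [9, 0, 0], 0.06], [[0, 0, 0], [9, 0, 0], 0.06], [[0, 0, 0], [0, 0, 0], 0.06]]'

```text
time_s: 6.18
tcp_pos: [0.3857, 0.1714, 0.2637]
ee_rot: [[0.551, 0.54, 0.636], [-0.834, 0.385, 0.395], [-0.031, -0.748, 0.663]]
wrist_force: [-0.1, 0.0, -0.9]
gripper_width: 0.686
```

```bash
python3 - <<'E'
from h import *
s=sense();w=capture("wrist");cv2.imwrite("pics/g.png",cv2.cvtColor(w,cv2.COLOR_RGB2BGR))
print(s['tcp_pos'],s['joints'],s['ee_rot'])
E
```

```text
[0.38570372 0.17136231 0.26374613] [ 45.80063828 -20.23411645 -61.22691684  41.00583959 -10.44658644
  39.00239886] [[ 0.5509383   0.54020385  0.63611854]
 [-0.83396276  0.38486629  0.39545424]
 [-0.03119468 -0.74837006  0.66254747]]
```

View pics/g.png

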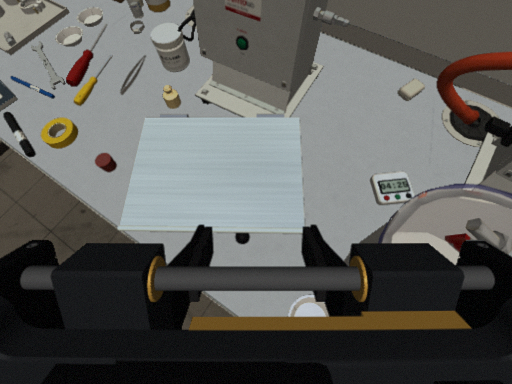

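The view shows the lid shut and the ball just in front of its edge at (243,238). The arm has run into limits (j3 -61, j5 -10), so I'll fit the kinematics from the logged poses to check whether the leaned pose can be reached.

```bash
cat > kin.py <<'E'
import numpy as np
from scipy.optimize import least_squares
from scipy.spatial.transform import Rotation as R
def fk(q,p):
    r0,h,L1,L2,e,T=p; q=np.array(q,float)
    A=R.from_euler('z',q[0],degrees=True)*R.from_euler('y',q[1],degrees=True)
    B=A*R.from_euler('y',-q[2],degrees=True); W=B*R.from_euler('x',q[3],degrees=True)*R.from_euler('y',-q[4],degrees=True)
    F=W*R.from_euler('x',q[5],degrees=True)
    pos=R.from_euler('z',q[0],degrees=True).apply([r0,0,h])+A.apply([0,0,L1])+B.apply([L2,0,e])+F.apply([T,0,0])
    return pos,F
E
python3 - <<'E'
from kin import *
np.set_printoptions(precision=4,suppress=True)
D=[([91.0196,22.0864,.3864,-.023,-68.411,-14.818],[.14892,.60644,.22157],[[-.23865,-.00034,.97111],[-.9711,-.00194,-.23865],[.00197,-1,.00013]]),
([50.2091,10.5807,-6.9072,.02095,-72.5294,72.0208],[.44668,.28643,.28274],None),
([45.80063828,-20.23411645,-61.22691684,41.00583959,-10.44658644,39.00239886],[.3857,.17136,.26375],[[.55094,.5402,.63612],[-.83396,.38487,.39545],[-.03119,-.74837,.66255]])]
def f(p):
    o=[]
    for q,x,_ in D:o+=list(fk(q,p)[0]-x)
    return np.array(o+list(1e-3*(p-p0)))
p0=np.array([0,.3,.4,.4,0,.25]);
s=least_squares(f,p0);print(s.x,s.fun[:9]*1e3)
for q,x,M in D:
    if M is not None: print(fk(q,s.x)[1].as_matrix().T@np.array(M))
E
```

```text
[ 1.4117 -2.0226  0.0868 -1.246   0.8729 -0.9584] [-160.1537    4.6622   66.3066 -125.2797   98.929   -54.7326  -33.1839
   27.5952  -11.5717]
[[-0.0002  1.      0.0007]
 [ 0.4947  0.0007 -0.869 ]
 [-0.869   0.0002 -0.4947]]
[[-0.2323  0.9717 -0.0429]
 [-0.3522 -0.0429  0.9349]
 [ 0.9066  0.2323  0.3522]]
```

```bash
sed -i 's/r0,h,L1,L2,e,T=p;/h,L1,L2,T,d,r0,e=p;/; s/F.apply(\[T,0,0\])/W.apply([T,d,0])/' kin.py
cat > fit.py <<'E'
from kin import *
np.set_printoptions(precision=4,suppress=True)
D=[([91.0196,22.0864,.3864,-.023,-68.411,-14.818],[.14892,.60644,.22157],[[-.23865,-.00034,.97111],[-.9711,-.00194,-.23865],[.00197,-1,.00013]]),
([50.2091,10.5807,-6.9072,.02095,-72.5294,72.0208],[.44668,.28643,.28274],None),
([45.80063828,-20.23411645,-61.22691684,41.00583959,-10.44658644,39.00239886],[.3857,.17136,.26375],[[.55094,.5402,.63612],[-.83396,.38487,.39545],[-.03119,-.74837,.66255]])]
def f(p):
    o=[]
    for q,x,_ in D:o+=list(fk(q,p)[0]-x)
    return np.array(o+list(1e-2*(p-p0)*np.array([1,1,1,1,1,10,10])))
p0=np.array([.2,.45,.45,.3,-.16,0,0])
s=least_squares(f,p0);print(s.x,s.fun[:9]*1e3)
N=None
for q,x,M in D:
    if M is not None: N=fk(q,s.x)[1].as_matrix().T@np.array(M);print(N)
np.save("p.npy",s.x)
E
python3 fit.py
```

```text
[ 0.011   0.4674 -0.0753  0.2648 -0.176   0.4797  0.0451] [ 16.4411  -1.7429  27.561   13.0454  -9.3275 -11.4868 -42.7116  36.0334
 -16.0553]
[[-0.0002  1.      0.0007]
 [ 0.4947  0.0007 -0.869 ]
 [-0.869   0.0002 -0.4947]]
[[-0.2323  0.9717 -0.0429]
 [-0.3522 -0.0429  0.9349]
 [ 0.9066  0.2323  0.3522]]
```

```bash
sed -i "s/from_euler('x',q\[3\]/from_euler('x',-q[3]/; s/from_euler('x',q\[5\]/from_euler('x',-q[5]/" kin.py; python3 fit.py
```

```text
[ 0.1615  0.5645  0.4222  0.3065 -0.1598 -0.0001 -0.0005] [ 0.001  -0.0572  0.0104  0.0308  0.0395  0.0046  0.0092  0.0024 -0.0111]
[[-0.  1.  0.]
 [ 0.  0. -1.]
 [-1.  0.  0.]]
[[-0.  1. -0.]
 [-0.  0. -1.]
 [-1.  0. -0.]]
```

```bash
cat > ik.py <<'E'
from kin import *
P=np.load("p.npy");N=np.array([[0,1,0],[0,0,-1],[-1,0,0.]])
lo=np.array([-179.83,-69.29,-61.27,-181.25,-171.15,-177.46]);hi=np.array([179.83,118.12,80.66,117.63,-9.14,177.46])
X=np.array([.8454,.534,0]);Y=np.array([-.534,.8454,0]);Z=np.array([0,0,1.]);O=np.array([.4915,.3065,0])
def pose(ball,lean,back=0,flip=1,yaw=0):
    c,s=np.cos(np.radians(lean)),np.sin(np.radians(lean))
    x,f=-Y*flip,X
    r=R.from_euler('z',yaw,degrees=True); x,f=r.apply(x),r.apply(f)
    a=f*s-Z*c; M=np.column_stack([x,a,np.cross(x,a)]);return O+ball[0]*X+ball[1]*Y+ball[2]*Z+a*(.019-back),M
def ik(x,M,seeds):
    S=[]
    for q0 in seeds:
        def f(q):
            p,F=fk(q,P);return np.r_[(p-x)*10,(R.from_matrix(F.as_matrix()@N)*R.from_matrix(M).inv()).as_rotvec()]
        s=least_squares(f,np.clip(q0,lo+1,hi-1),bounds=(lo,hi),x_scale=50)
        if np.abs(s.fun).max()<2e-3 and not any(np.abs(s.x-t).max()<2 for t in S):S.append(s.x)
    return S
def ball(y,ang):
    a=np.radians(ang-20);return [-.07-.046*np.cos(a),y,.066+.046*np.sin(a)]
E
cat > t.py <<'E'
from ik import *
np.set_printoptions(precision=1,suppress=True)
rng=np.random.default_rng(0);seeds=[rng.uniform(lo,hi) for _ in range(25)]
for lean in(30,35,40,45):
  for yaw in (-15,0,15):
    for nm,b,bk in(("pre",ball(-.031,44),.08),("up",ball(-.031,44),0),("down",ball(.012,0),0)):
        print(lean,yaw,nm,[list(np.round(q)) for q in ik(*pose(b,lean,bk,1,yaw),seeds)])
E
time python3 t.py
```

```text
30 -15 pre []
30 -15 up []
30 -15 down []
30 0 pre []
30 0 up []
30 0 down []
30 15 pre [[np.float64(48.0), np.float64(-2.0), np.float64(-53.0), np.float64(3.0), np.float64(-9.0), np.float64(86.0)]]
30 15 up []
30 15 down []
35 -15 pre []
35 -15 up []
35 -15 down [[np.float64(11.0), np.float64(18.0), np.float64(-55.0), np.float64(-169.0), np.float64(-18.0), np.float64(-95.0)]]
35 0 pre []
35 0 up []
35 0 down []
35 15 pre []
35 15 up []
35 15 down []
40 -15 pre []
40 -15 up [[np.float64(8.0), np.float64(12.0), np.float64(-46.0), np.float64(-144.0), np.float64(-10.0), np.float64(-118.0)]]
40 -15 down [[np.float64(11.0), np.float64(20.0), np.float64(-60.0), np.float64(-172.0), np.float64(-30.0), np.float64(-92.0)]]
40 0 pre []
40 0 up []
40 0 down [[np.float64(14.0), np.float64(17.0), np.float64(-43.0), np.float64(-127.0), np.float64(-15.0), np.float64(-128.0)]]
40 15 pre []
40 15 up [[np.float64(28.0), np.float64(12.0), np.float64(-35.0), np.float64(-69.0), np.float64(-13.0), np.float64(173.0)]]
40 15 down [[np.float64(24.0), np.float64(16.0), np.float64(-36.0), np.float64(-91.0), np.
[... 175 characters left out ...]
]
45 -15 down []
45 0 pre []
45 0 up [[np.float64(12.0), np.float64(12.0), np.float64(-40.0), np.float64(-111.0), np.float64(-15.0), np.float64(-144.0)]]
45 0 down [[np.float64(6.0), np.float64(22.0), np.float64(-52.0), np.float64(-142.0), np.float64(-31.0), np.float64(-104.0)]]
45 15 pre [[np.float64(23.0), np.float64(-0.0), np.float64(-40.0), np.float64(-65.0), np.float64(-18.0), np.float64(172.0)]]
45 15 up [[np.float64(16.0), np.float64(13.0), np.float64(-36.0), np.float64(-88.0), np.float64(-22.0), np.float64(-158.0)]]
45 15 down [[np.float64(12.0), np.float64(19.0), np.float64(-40.0), np.float64(-109.0), np.float64(-26.0), np.float64(-132.0)]]
real	1m25.222s
user	1m25.558s
sys	0m0.116s
```

```bash
sed -i 's/\.019-back/.013-back/' ik.py; cat > t2.py <<'E'
from ik import *
np.set_printoptions(precision=0,suppress=True)
seeds=[np.array([j1,10,-40,j4,-25,j6]) for j1,j4 in((30,-40),(15,-90),(5,-140)) for j6 in(-120,0,120)]
for flip in (1,-1):
 for lean in(45,50,55,60):
  for yaw in (-6,0,6):
    print(flip,lean,yaw,*[(nm,*[q.round() for q in ik(*pose(b,lean,bk,flip,yaw),seeds)]) for nm,b,bk in(("pre",ball(-.031,44),.07),("up",ball(-.031,44),0),("upE",ball(.016,44),0),("down",ball(.016,0),0))])
E
time python3 t2.py
```

```text
1 45 -6 ('pre',) ('up', array([   8.,   12.,  -44., -126.,  -16., -130.])) ('upE', array([   9.,   13.,  -52., -146.,  -22., -110.])) ('down', array([   6.,   22.,  -58., -155.,  -36.,  -96.]))
1 45 0 ('pre',) ('up', array([  14.,   11.,  -40., -108.,  -14., -148.])) ('upE', array([  14.,   12.,  -44., -126.,  -16., -130.])) ('down', array([   6.,   20.,  -53., -142.,  -30., -105.]))
1 45 6 ('pre',) ('up', array([  16.,   11.,  -38.,  -97.,  -16., -157.])) ('upE', array([  20.,   11.,  -40., -107.,  -14., -149.])) ('down', array([   8.,   19.,  -47., -127.,  -26., -117.]))
1 50 -6 ('pre', array([  10.,   -0.,  -47., -115.,  -14., -144.])) ('up', array([  -0.,   16.,  -53., -140.,  -32., -108.])) ('upE', array([   5.,   17.,  -58., -153.,  -37.,  -98.])) ('down',)
1 50 0 ('pre', array([  13.,   -0.,  -45., -100.,  -15., -157.])) ('up', array([   2.,   15.,  -47., -126.,  -29., -119.])) ('upE', array([   5.,   16.,  -53., -139.,  -32., -108.])) ('down', array([   2.,   26.,  -59., -147.,  -46.,  -94.]))
1 50 6 ('pre', array([  12.,    1.,  -43.,  -92.,  -20., -160.])) ('up', array([   
[... 2680 characters left out ...]
-144.,  -47.,   83.])) ('down',)
-1 55 6 ('pre', array([  -3.,    5.,  -48., -106.,  -34.,   46.])) ('up', array([  -4.,   19.,  -49., -122.,  -40.,   67.])) ('upE', array([   1.,   20.,  -53., -133.,  -43.,   75.])) ('down', array([  -3.,   32.,  -58., -139.,  -55.,   90.]))
-1 60 -6 ('pre',) ('up',) ('upE',) ('down',)
-1 60 0 ('pre', array([ -15.,   14.,  -59., -124.,  -50.,   74.])) ('up', array([ -10.,   28.,  -58., -137.,  -57.,   87.])) ('upE',) ('down',)
-1 60 6 ('pre', array([ -13.,   13.,  -54., -113.,  -48.,   65.])) ('up', array([  -9.,   26.,  -53., -127.,  -53.,   79.])) ('upE', array([  -4.,   28.,  -58., -136.,  -57.,   87.])) ('down',)
real	1m1.462s
user	1m1.309s
sys	0m0.164s
```

```bash
cat > t3.py <<'E'
from ik import *
np.set_printoptions(precision=3,suppress=True,linewidth=150)
q0=np.array([45.80,-20.23,-61.227,41.0,-10.45,39.0])
q1=ik(*pose(ball(-.031,44),50,.07,-1,4),[np.array([12,0,-44,-96,-18,21])])[0];print(q1.round(1))
C=np.column_stack([X,Y,Z])
def tool(q):
    p,F=fk(q,P);return p,F.as_matrix()@N
for A in (0,-15,-30):
    n=24;print("bump",A);prev=tool(q0)
    for i in range(1,n+1):
        t=i/n;q=q0+(q1-q0)*t;q[4]+=A*np.sin(np.pi*t)
        p,M=tool(q);d=prev[1].T@(p-prev[0]);w=R.from_matrix(prev[1].T@M).as_rotvec(degrees=True)
        body=[(C.T@(p+M@np.array([sx*.095,-.07,sz*.0375])-O)) for sx in(-1,1) for sz in(-1,1)]
        if i%3==0: print(i,"tcp",C.T@(p-O),"bodyminz",round(min(b[2] for b in body),3),"maxx",round(max(b[0] for b in body),3),"shift",d,"turn",np.round(w,1), "lean",round(np.degrees(np.arccos(-M[2,1]))))
        prev=(p,M)
E
python3 t3.py
```

```text
[ 12.9   0.3 -43.6 -94.4 -17.8  20.2]
bump 0
3 tcp [-0.179 -0.103  0.229] bodyminz 0.239 maxx -0.168 shift [ 0.016  0.004 -0.009] turn [-0.9  7.4 -0.4] lean 38
6 tcp [-0.204 -0.129  0.193] bodyminz 0.193 maxx -0.17 shift [ 0.014  0.004 -0.007] turn [-0.7  7.4 -0.3] lean 36
9 tcp [-0.229 -0.135  0.158] bodyminz 0.157 maxx -0.185 shift [ 0.011  0.005 -0.007] turn [-0.6  7.4  0. ] lean 35
12 tcp [-0.246 -0.123  0.13 ] bodyminz 0.13 maxx -0.206 shift [ 0.008  0.005 -0.007] turn [-0.6  7.4  0.3] lean 35
15 tcp [-0.249 -0.099  0.11 ] bodyminz 0.104 maxx -0.21 shift [ 0.005  0.006 -0.008] turn [-0.7  7.4  0.6] lean 37
18 tcp [-0.235 -0.07   0.102] bodyminz 0.097 maxx -0.205 shift [ 0.002  0.006 -0.01 ] turn [-0.9  7.3  0.9] lean 41
21 tcp [-0.203 -0.045  0.106] bodyminz 0.108 maxx -0.195 shift [-0.     0.007 -0.013] turn [-1.2  7.2  1.2] lean 45
24 tcp [-0.156 -0.034  0.121] bodyminz 0.138 maxx -0.178 shift [-0.002  0.009 -0.016] turn [-1.5  7.1  1.3] lean 50
bump -15
3 tcp [-0.2   -0.119  0.214] bodyminz 0.235 maxx -0.179 shift [ 0.021  0.005 -0.018] turn [-2.4  7.3 -1.6] lean 34
6 tcp [-0
[... 1033 characters left out ...]
ean 15
9 tcp [-0.365 -0.116  0.107] bodyminz 0.159 maxx -0.273 shift [ 0.007  0.008 -0.023] turn [-4.   6.5  0.1] lean 10
12 tcp [-0.383 -0.054  0.09 ] bodyminz 0.13 maxx -0.293 shift [-0.004  0.009 -0.02 ] turn [-3.5  6.2  1.7] lean 19
15 tcp [-0.353  0.003  0.09 ] bodyminz 0.116 maxx -0.275 shift [-0.013  0.009 -0.016] turn [-2.7  6.1  3.2] lean 31
18 tcp [-0.288  0.03   0.1  ] bodyminz 0.115 maxx -0.231 shift [-0.019  0.008 -0.013] turn [-1.9  6.3  4.3] lean 40
21 tcp [-0.213  0.015  0.113] bodyminz 0.124 maxx -0.193 shift [-0.023  0.008 -0.01 ] turn [-1.1  6.7  5. ] lean 47
24 tcp [-0.156 -0.034  0.121] bodyminz 0.138 maxx -0.178 shift [-0.022  0.008 -0.009] turn [-0.4  7.   5.1] lean 50
```

```bash
python3 - <<'E'
from h import *
from ik import X,Y,Z,O
np.set_printoptions(precision=3,suppress=True)
c,e=tri([ray("top",(414,195)),ray("scene",(340,121))]);print(c,e)
for p in((367,190),(461,205),(415,157),(405,232)):
    w=plane("top",p,c[2]);print(w,(w-O)@X,(w-O)@Y)
b=plane("top",(398,262),0);print("base front",b,(b-O)@X,(b-O)@Y)
E
```

```text
[ 0.463 -0.022  0.179] [np.float64(13.9), np.float64(13.9)]
[0.501 0.082 0.179] -0.11176959376901154 -0.19447523815437875
[ 0.444 -0.12   0.179] -0.26810577084550036 -0.33483414905224695
[ 0.578 -0.053  0.179] -0.11919399010694003 -0.3499693344841519
[0.393 0.024 0.179] -0.23363901805046536 -0.18605329986875896
base front [ 0.377 -0.02   0.   ] -0.27094347995027374 -0.21544501715877004
```

```bash
cat > t4.py <<'E'
from ik import *
import itertools
np.set_printoptions(precision=3,suppress=True,linewidth=150)
q0=np.array([45.80,-20.23,-61.227,41.0,-10.45,39.0])
q1=ik(*pose(ball(-.031,44),50,.07,-1,4),[np.array([12,0,-44,-96,-18,21])])[0]
C=np.column_stack([X,Y,Z])
def tool(q):
    p,F=fk(q,P);return p,F.as_matrix()@N
def pts(q):
    p,M=tool(q);A=R.from_euler('z',q[0],degrees=True)*R.from_euler('y',q[1],degrees=True)
    B=A*R.from_euler('y',-q[2],degrees=True);wc=np.array([0,0,P[0]])+A.apply([0,0,P[1]])+B.apply([P[2],0,0])
    el=np.array([0,0,P[0]])+A.apply([0,0,P[1]])
    ax=p-.3065*M[:,1]
    body=[p+M@np.array([sx*.095,y,sz*.0375]) for sx in(-1,-.5,0,.5,1) for sz in(-1,1) for y in(-.07,-.14)]
    return np.array(body+[p]),np.array([ax,wc,el,(ax+wc)/2])
def pot(p):
    c=(p-O)@C;d=np.hypot(c[:,0]+.19,c[:,1]+.27)-.11;return np.where(c[:,2]<.22,d,np.hypot(np.maximum(d,0),c[:,2]-.22)).min()
if __name__=="__main__":
    b,w=pts(q1);print("pre wrist ax,wc,elbow",w, "chest",(w-O)@C)
    best=[]
    for a1,a2,a5 in itertools.product((0,10,20,30),(-25,-15,0,10),(0,-10,-20)):
        m=9;ok=1
        for t in np.linspace(0.05,1,20):
            q=q0+(q1-q0)*t;s=np.sin(np.pi*t);q+=s*np.array([a1,a2,0,0,a5,0])
            if (q<lo-.1).any() or (q>hi+.1).any():ok=0
            b,w=pts(q);m=min(m,pot(b),pot(w)-.06,b[:,2].min()-.03);c=(b-O)@C
            inb=(c[:,0]>-.125)&(np.abs(c[:,1])<.115);
            if inb.any():m=min(m,(c[inb,2]-.14).min())
        if ok:best.append((round(m,3),a1,a2,a5))
    print(sorted(best)[-8:])
E
python3 t4.py
```

```text
pre wrist ax,wc,elbow [[0.189 0.056 0.318]
 [0.3   0.068 0.434]
 [0.003 0.001 0.726]
 [0.244 0.062 0.376]] chest [[-0.39  -0.05   0.318]
 [-0.289 -0.099  0.434]
 [-0.576  0.002  0.726]
 [-0.34  -0.075  0.376]]
[(np.float64(0.03), 30, -25, -10), (np.float64(0.03), 30, -25, 0), (np.float64(0.03), 30, -15, -20), (np.float64(0.03), 30, -15, -10), (np.float64(0.03), 30, -15, 0), (np.float64(0.03), 30, 0, -20), (np.float64(0.03), 30, 0, -10), (np.float64(0.03), 30, 0, 0)]
```

```bash
cat > t5.py <<'E'
from t4 import *
n=28;prev=tool(q0);A,B=prev
pp,MM=prev[0].copy(),prev[1].copy()
for i in range(1,n+1):
    t=i/n;q=q0+(q1-q0)*t+np.sin(np.pi*t)*np.array([30,-15,0,0,-10,0])
    p,M=tool(q);d=np.round(MM.T@(p-pp),3);w=np.round(R.from_matrix(MM.T@M).as_rotvec(degrees=True),1)
    pp=pp+MM@d;MM=MM@R.from_rotvec(w,degrees=True).as_matrix()
    print([d.tolist(),w.tolist(),0.06],(C.T@(p-O)).round(2) if i%5==0 else "",sep=" ")
print(q1,pp,MM)
E
python3 t5.py
```

```text
[[-0.004, -0.003, -0.005], [-0.2, 4.0, 1.3], 0.06] 
[[-0.006, -0.002, -0.007], [-0.5, 3.9, 1.5], 0.06] 
[[-0.006, -0.001, -0.008], [-0.7, 4.0, 1.5], 0.06] 
[[-0.005, -0.001, -0.011], [-1.1, 4.1, 1.6], 0.06] 
[[-0.006, 0.0, -0.012], [-1.3, 4.1, 1.6], 0.06] [-0.2  -0.02  0.25]
[[-0.004, 0.001, -0.013], [-1.5, 4.1, 1.6], 0.06] 
[[-0.004, 0.002, -0.014], [-1.7, 4.3, 1.4], 0.06] 
[[-0.003, 0.003, -0.015], [-1.8, 4.5, 1.3], 0.06] 
[[-0.002, 0.003, -0.016], [-1.8, 4.5, 1.2], 0.06] 
[[-0.001, 0.003, -0.015], [-1.9, 4.8, 1.0], 0.06] [-0.24  0.02  0.21]
[[0.001, 0.005, -0.014], [-1.8, 5.1, 1.0], 0.06] 
[[0.001, 0.004, -0.014], [-1.6, 5.2, 0.8], 0.06] 
[[0.002, 0.005, -0.012], [-1.5, 5.6, 0.7], 0.06] 
[[0.002, 0.005, -0.011], [-1.2, 5.8, 0.7], 0.06] 
[[0.003, 0.005, -0.008], [-0.9, 6.1, 0.8], 0.06] [-0.28  0.07  0.18]
[[0.002, 0.006, -0.006], [-0.7, 6.5, 0.9], 0.06] 
[[0.001, 0.006, -0.004], [-0.3, 6.7, 1.0], 0.06] 
[[-0.001, 0.006, -0.002], [0.0, 7.0, 1.3], 0.06] 
[[-0.002, 0.006, 0.001], [0.3, 7.3, 1.5], 0.06] 
[[-0.005, 0.007, 0.003], [0.5, 7.6, 1.9], 0.06] [-0.26  0.09  0.16]
[[-0.007, 0.006, 0.006], [0.8, 7.8, 2.2], 0.06] 
[[-0.01, 0.008, 0.006], [0.9, 8.0, 2.5], 0.06] 
[[-0.014, 0.007, 0.008], [1.0, 8.2, 3.0], 0.06] 
[[-0.017, 0.008, 0.008], [1.0, 8.3, 3.2], 0.06] 
[[-0.021, 0.008, 0.008], [1.1, 8.5, 3.6], 0.06] [-0.2   0.04  0.14]
[[-0.024, 0.009, 0.008], [0.9, 8.6, 3.9], 0.06] 
[[-0.027, 0.01, 0.005], [0.8, 8.6, 4.1], 0.06] 
[[-0.03, 0.01, 0.004], [0.7, 8.8, 4.3], 0.06] 
[ 12.864   0.297 -43.555 -94.403 -17.777  20.179] [0.379 0.195 0.121] [[-0.592  0.617 -0.519]
 [ 0.806  0.453 -0.38 ]
 [ 0.001 -0.643 -0.766]]
```

Request:
jog_arm --series '[[[-0.004, -0.003, -0.005], [-0.2, 4.0, 1.3], 0.06], [[-0.006, -0.002, -0.007], [-0.5, 3.9, 1.5], 0.06], [[-0.006, -0.001, -0.008], [-0.7, 4.0, 1.5], 0.06], [[-0.005, -0.001, -0.011], [-1.1, 4.1, 1.6], 0.06], [[-0.006, 0, -0.012], [-1.3, 4.1, 1.6], 0.06], [[-0.004, 0.001, -0.013], [-1.5, 4.1, 1.6], 0.06], [[-0.004, 0.002, -0.014], [-1.7, 4.3, 1.4], 0.06], [[-0.003, 0.003, -0.015], [-1.8, 4.5, 1.3], 0.06], [[-0.002, 0.003, -0.016], [-1.8, 4.5, 1.2], 0.06], [[-0.001, 0.003, -0.015], [-1.9, 4.8, 1.0], 0.06]]'

```text
time_s: 7.48
tcp_pos: [0.2708, 0.1988, 0.2092]
ee_rot: [[0.046, 0.257, 0.965], [-0.808, 0.578, -0.116], [-0.587, -0.775, 0.235]]
wrist_force: [0.4, -1.0, 0.3]
gripper_width: 0.69
```

```bash
python3 - <<'E'
from t4 import *
from station import sense
s=sense();t=10/28;q=q0+(q1-q0)*t+np.sin(np.pi*t)*np.array([30,-15,0,0,-10,0])
print(s['joints'],q,s['tcp_pos'],tool(q)[0])
E
```

```text
[ 61.656 -26.245 -55.019  -7.231 -22.235  31.828] [ 61.066 -26.413 -54.916  -7.358 -22.076  32.278] [0.271 0.199 0.209] [0.273 0.197 0.211]
```

The arm is following the planned branch.

Request:
jog_arm --series '[[[0.001, 0.005, -0.014], [-1.8, 5.1, 1.0], 0.06], [[0.001, 0.004, -0.014], [-1.6, 5.2, 0.8], 0.06], [[0.002, 0.005, -0.012], [-1.5, 5.6, 0.7], 0.06], [[0.002, 0.005, -0.011], [-1.2, 5.8, 0.7], 0.06], [[0.003, 0.005, -0.008], [-0.9, 6.1, 0.8], 0.06], [[0.002, 0.006, -0.006], [-0.7, 6.5, 0.9], 0.06], [[0.001, 0.006, -0.004], [-0.3, 6.7, 1.0], 0.06], [[-0.001, 0.006, -0.002], [0, 7.0, 1.3], 0.06], [[-0.002, 0.006, 0.001], [0.3, 7.3, 1.5], 0.06], [[-0.005, 0.007, 0.003], [0.5, 7.6, 1.9], 0.06]]'

```text
time_s: 8.72
tcp_pos: [0.2194, 0.2448, 0.1613]
ee_rot: [[-0.831, 0.222, 0.51], [-0.223, 0.707, -0.671], [-0.509, -0.671, -0.538]]
wrist_force: [0.5, 1.4, 0.0]
gripper_width: 0.688
```

Request:
jog_arm --series '[[[-0.007, 0.006, 0.006], [0.8, 7.8, 2.2], 0.06], [[-0.01, 0.008, 0.006], [0.9, 8.0, 2.5], 0.06], [[-0.014, 0.007, 0.008], [1.0, 8.2, 3.0], 0.06], [[-0.017, 0.008, 0.008], [1.0, 8.3, 3.2], 0.06], [[-0.021, 0.008, 0.008], [1.1, 8.5, 3.6], 0.06], [[-0.024, 0.009, 0.008], [0.9, 8.6, 3.9], 0.06], [[-0.027, 0.01, 0.005], [0.8, 8.6, 4.1], 0.06], [[-0.03, 0.01, 0.004], [0.7, 8.8, 4.3], 0.06], [[0, 0, 0], [0, 0, 0], 0.06], [[0, 0, 0], [0, 0, 0], 0.06]]'

```text
time_s: 9.98
tcp_pos: [0.3768, 0.1968, 0.1197]
ee_rot: [[-0.598, 0.612, -0.518], [0.802, 0.456, -0.386], [0.0, -0.646, -0.763]]
wrist_force: [-0.2, 0.2, -0.1]
gripper_width: 0.684
```

```bash
python3 - <<'E'
from h import *
s=sense();ci=camera_info("wrist");w=capture("wrist");a=capture("scene");b=capture("top")
im=np.vstack([np.hstack([w,cv2.resize(a[140:250,230:340],(284,384))])]);cv2.imwrite("pics/i.png",cv2.cvtColor(im,cv2.COLOR_RGB2BGR))
print(s['tcp_pos'],s['joints'],s['ee_rot'])
E
```

```text
[0.37684034 0.19679222 0.11970764] [ 13.41356335   0.4852134  -43.51584002 -94.12177742 -17.61850699
  19.87117712] [[-5.97791302e-01  6.11551016e-01 -5.18315458e-01]
 [ 8.01651741e-01  4.56206242e-01 -3.86303445e-01]
 [ 2.14483743e-04 -6.46437329e-01 -7.62967060e-01]]
```

View pics/i.png

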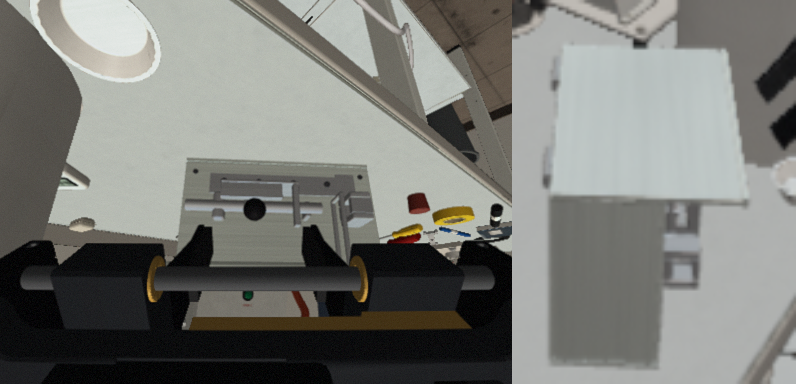

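The wrist camera now looks at the chest front from below the lid. The ball is at about (255,209), the stop lug at (297,202) and the keeper at (352,205). The lid is shut in the scene view.

```bash
cat > m.py <<'E'
from h import *
from ik import X,Y,Z,O
np.set_printoptions(precision=4,suppress=True)
C=np.column_stack([X,Y,Z])
ci=camera_info("wrist");s=sense();w=capture("wrist")
m=((w.max(2)<45).astype(np.uint8));m[:,:215]=0;m[:,330:]=0;m[228:]=0;m[:150]=0
n,l,st,ce=cv2.connectedComponentsWithStats(m);k=1+np.argmax(st[1:,4]);print(st[k],ce[k])
px=st[k][:2]+st[k][2:4]/2-.5
rw=ray("wrist",px,ci);rt=ray("top",(464/4.5+204.6,371/4.5+164.6));rs=ray("scene",(320/4.2+234.6,317/4.2+109.6))
b,e=tri([rw,rt,rs]);print("ball",b,e,"chest",C.T@(b-O))
dist=(20e-3/2)/(min(st[k][2:4])/2/ci['fx']);print("range from size",dist,np.linalg.norm(b-rw[0]),rw[0]+rw[1]*dist)
M=np.array(s['ee_rot']);print("ball in tool",M.T@(b-s['tcp_pos']))
print("chest axes in tool",M.T@X,M.T@Y)
for nm,p in(("lug",(297,202)),("keeperR",(370,200)),("chestL",(186,165)),("chestR",(366,167))):
    o,d=ray("wrist",p,ci);oc,dc=C.T@(o-O),C.T@d
    for xx in(-.082,-.05): print(nm,xx,oc+dc*(xx-oc[0])/dc[0])
E
python3 m.py
```

```text
[244 198  22  21 378] [254.3651 207.9233]
ball [0.4117 0.2196 0.0847] [np.float64(0.2), np.float64(0.4), np.float64(0.5)] chest [-0.1138 -0.0309  0.0847]
range from size 0.25597608215931045 0.2323855125984637 [0.4299 0.2327 0.0771]
ball in tool [-0.0024  0.0547  0.0006]
chest axes in tool [-0.0766  0.7618 -0.6432] [ 0.997   0.0582 -0.0498]
lug -0.082 [-0.082   0.0142  0.0663]
lug -0.05 [-0.05    0.0218  0.0542]
keeperR -0.082 [-0.082   0.0915  0.0619]
keeperR -0.05 [-0.05    0.109   0.0493]
chestL -0.082 [-0.082  -0.1     0.0286]
chestL -0.05 [-0.05   -0.1069  0.0118]
chestR -0.082 [-0.082   0.0934  0.0232]
chestR -0.05 [-0.05    0.1112  0.0057]
```

Request:
jog_arm --series '[[[-0.002, 0.03, 0.0005], [0, 0, 0], 0.05], [[0, 0.025, 0], [0, 0, 0], 0.05], [[0, 0.013, 0], [0, 0, 0], 0.04], [[0, 0, 0], [0, 0, 0], 0.03], [[0, 0, 0], [0, 0, 0], 0.0], [[0, 0, 0], [0, 0, 0], 0.0], [[0, 0, 0], [0, 0, 0], 0.0], [[0, 0, 0], [0, 0, 0], 0.0]]'

```text
time_s: 11.18
tcp_pos: [0.4189, 0.225, 0.0772]
ee_rot: [[-0.596, 0.613, -0.518], [0.803, 0.455, -0.385], [-0.0, -0.645, -0.764]]
wrist_force: [-1.8, -1.0, 1.2]
gripper_width: 0.21
```

```bash
python3 - <<'E'
from h import *
from ik import C if False else X
E
python3 - <<'E'
from h import *
s=sense();print(s['tcp_pos'],s['joints'].round(1),s['wrist_force'],s['gripper_width']*87)
w=capture("wrist");a=capture("top")
cv2.imwrite("pics/j.png",cv2.cvtColor(np.hstack([cv2.resize(w[120:330,130:400],(540,420))]),cv2.COLOR_RGB2BGR))
E
```

```text
[0.41893892 0.22502102 0.07718365] [   3.6   13.9  -44.3 -116.3  -27.6   51.8] [-1.83727173 -1.00428848  1.22849654] 18.26281406327956  File "<stdin>", line 2
    from ik import C if False else X
                     ^^
SyntaxError: invalid syntax
```

Request:
jog_arm --series '[[[0.005, 0.0003, -0.0003], [0, 0, 0], 0], [[0.005, 0.0003, -0.0003], [0, 0, 0], 0], [[0.005, 0.0003, -0.0003], [0, 0, 0], 0], [[0.005, 0.0003, -0.0003], [0, 0, 0], 0], [[0.005, 0.0003, -0.0003], [0, 0, 0], 0], [[0, 0, 0], [0, 0, 0], 0]]'

```text
time_s: 12.02
tcp_pos: [0.4053, 0.2463, 0.0766]
ee_rot: [[-0.596, 0.612, -0.52], [0.803, 0.455, -0.385], [0.001, -0.647, -0.763]]
wrist_force: [-2.6, -1.6, 1.7]
gripper_width: 0.205
```

Request:
jog_arm --series '[[[0.003, 0.0002, -0.0002], [0, 0, 0], 0], [[0.003, 0.0002, -0.0001], [0, 0, 0], 0]]'

```text
time_s: 12.28
tcp_pos: [0.4024, 0.251, 0.0765]
ee_rot: [[-0.595, 0.613, -0.52], [0.804, 0.454, -0.385], [-0.0, -0.647, -0.762]]
wrist_force: [-4.3, -4.6, 3.2]
gripper_width: 0.206
```

Request:
jog_arm --series '[[[0.003, 0.0002, -0.0002], [0, 0, 0], 0], [[0.003, 0.0002, -0.0001], [0, 0, 0], 0]]'

```text
time_s: 12.52
tcp_pos: [0.3993, 0.2561, 0.0765]
ee_rot: [[-0.595, 0.613, -0.52], [0.804, 0.454, -0.385], [-0.0, -0.647, -0.763]]
wrist_force: [-4.0, -4.9, 4.0]
gripper_width: 0.208
```

```bash
python3 - <<'E'
from h import *
s=sense();print(s['tcp_pos'],s['joints'].round(1),s['wrist_force'],s['gripper_width']*87)
w=capture("wrist")
cv2.imwrite("pics/j.png",cv2.cvtColor(cv2.resize(w[120:330,130:400],(540,420)),cv2.COLOR_RGB2BGR))
E
```

```text
[0.3992702  0.25608978 0.07652742] [   6.2   14.3  -47.7 -125.8  -28.3   60. ] [-3.95363922 -4.87708512  4.02307678] 18.055593817691552
```

View pics/j.png

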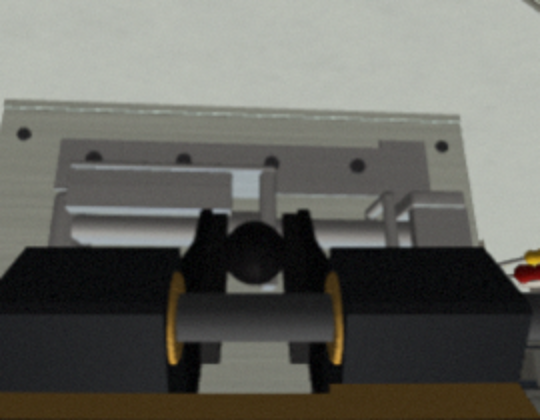

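The ball is gripped at about (253,252). The notch lies between the rail end (232) and the lug (262), just ahead.

Request:
jog_arm --series '[[[0.002, 0.0001, -0.0001], [0, 0, 0], 0], [[0.002, 0.0001, -0.0001], [0, 0, 0], 0]]'

```text
time_s: 12.82
tcp_pos: [0.3984, 0.2572, 0.0759]
ee_rot: [[-0.592, 0.614, -0.522], [0.806, 0.448, -0.386], [-0.003, -0.65, -0.76]]
wrist_force: [-3.0, -22.0, 8.2]
gripper_width: 0.203
```

Request:
jog_arm --series '[[[0.002, 0.0001, -0.0001], [0, 0, 0], 0], [[0.002, 0.0001, -0.0001], [0, 0, 0], 0]]'

```text
time_s: 13.08
tcp_pos: [0.398, 0.2578, 0.0754]
ee_rot: [[-0.587, 0.616, -0.525], [0.81, 0.441, -0.388], [-0.007, -0.653, -0.757]]
wrist_force: [0.3, -36.8, 14.9]
gripper_width: 0.21
```

Request:
jog_arm --series '[[[0.002, 0.0001, -0.0001], [0, 0, 0], 0], [[0, 0, 0], [0, 0, 0], 0]]'

```text
time_s: 13.32
tcp_pos: [0.3979, 0.2579, 0.0752]
ee_rot: [[-0.584, 0.617, -0.527], [0.812, 0.437, -0.388], [-0.009, -0.654, -0.756]]
wrist_force: [2.0, -40.5, 13.4]
gripper_width: 0.208
```

The bolt is hard against the stop: 40 N and no further motion. I'll ease off to a light push before turning the handle down.

Request:
jog_arm --series '[[[-0.003, 0, 0], [0, 0, 0], 0], [[-0.003, 0, 0], [0, 0, 0], 0], [[0, 0, 0], [0, 0, 0], 0]]'

```text
time_s: 13.7
tcp_pos: [0.3985, 0.257, 0.0756]
ee_rot: [[-0.591, 0.614, -0.523], [0.807, 0.447, -0.387], [-0.003, -0.651, -0.759]]
wrist_force: [-3.3, -16.7, 5.3]
gripper_width: 0.207
```

```bash
python3 - <<'E'
from ik import *
from station import sense
np.set_printoptions(precision=4,suppress=True)
s=sense();M=np.array(s['ee_rot']);C=np.column_stack([X,Y,Z]);print(s['wrist_force']@C, s['joints'].round(1));g=s['tcp_pos']-.013*M[:,1];print("ball chest",C.T@(g-O))
b=lambda a:np.array(ball(0,a))
for a0 in range(44,-1,-11):
    if a0<44: print(a0,M.T@(C@(b(a0)-b(a0+11))))
q=s['joints']
for a in(44,33,22,11,0,-4):
    x=s['tcp_pos']+C@(b(a)-b(44));r=ik(x,M,[q]);print(a,[t.round(1) for t in r]);q=r[0] if r else q
E
```

```text
[-11.7015 -12.3103   5.2958] [   6.4   14.3  -48.  -126.8  -28.    60.9]
ball chest [-0.1149  0.0071  0.0841]
33 [0.0002 0.0033 0.0082]
22 [0.0001 0.0048 0.0074]
11 [-0.      0.0061  0.0063]
0 [-0.0001  0.0072  0.0051]
44 [array([   6.4,   14.3,  -47.9, -126.8,  -28. ,   60.9])]
33 [array([   4.4,   16.5,  -49.8, -129.7,  -31.2,   66.2])]
22 [array([   2.7,   19. ,  -51.6, -132.4,  -34.4,   71.3])]
11 [array([   1.5,   21.6,  -53. , -134.9,  -37.5,   75.9])]
0 [array([   0.6,   24.3,  -54. , -137.1,  -40.3,   79.8])]
-4 [array([   0.4,   25.2,  -54.3, -137.8,  -41.2,   80.9])]
```

Request:
jog_arm --series '[[[-0.0015, 0, 0], [0, 0, 0], 0], [[0, 0.0015, 0.0042], [0, 0, 0], 0], [[0, 0.0018, 0.004], [0, 0, 0], 0], [[0, 0.0022, 0.0038], [0, 0, 0], 0], [[0, 0.0026, 0.0036], [0, 0, 0], 0], [[0, 0, 0], [0, 0, 0], 0]]'

```text
time_s: 14.45
tcp_pos: [0.3972, 0.2558, 0.0596]
ee_rot: [[-0.593, 0.615, -0.52], [0.805, 0.453, -0.383], [0.0, -0.646, -0.763]]
wrist_force: [0.5, -4.9, 0.4]
gripper_width: 0.209
```

Request:
jog_arm --series '[[[0, 0.0029, 0.0033], [0, 0, 0], 0], [[0, 0.0032, 0.003], [0, 0, 0], 0], [[0, 0.0035, 0.0027], [0, 0, 0], 0], [[0, 0.0037, 0.0024], [0, 0, 0], 0], [[0, 0, 0], [0, 0, 0], 0]]'

```text
time_s: 15.08
tcp_pos: [0.3998, 0.2576, 0.0423]
ee_rot: [[-0.593, 0.615, -0.52], [0.805, 0.453, -0.383], [-0.0, -0.646, -0.764]]
wrist_force: [1.6, -4.9, -1.5]
gripper_width: 0.206
```

```bash
python3 - <<'E'
from h import *
s=sense();print(s['tcp_pos'],s['joints'].round(1),s['wrist_force'],(s['tcp_pos']-.013*np.array(s['ee_rot'])[:,1])[2])
w=capture("wrist")
cv2.imwrite("pics/k.png",cv2.cvtColor(cv2.resize(w[120:330,130:400],(540,420)),cv2.COLOR_RGB2BGR))
E
```

```text
[0.39975205 0.25762212 0.04228201] [   0.7   24.3  -53.7 -136.7  -40.5   79.2] [ 1.56299724 -4.9392797  -1.54471893] 0.05067664320832886
```

Request:
jog_arm --series '[[[0, 0.0019, 0.001], [0, 0, 0], 0], [[0, 0.0019, 0.001], [0, 0, 0], 0], [[0, 0, 0], [0, 0, 0], 0]]'

```text
time_s: 15.5
tcp_pos: [0.4009, 0.2585, 0.0385]
ee_rot: [[-0.593, 0.615, -0.52], [0.805, 0.453, -0.384], [-0.001, -0.646, -0.764]]
wrist_force: [1.1, -6.1, -1.1]
gripper_width: 0.213
```

Request:
jog_arm --series '[[[0, 0.0019, 0.0012], [0, 0, 0], 0], [[0, 0, 0], [0, 0, 0], 0]]'

```text
time_s: 15.75
tcp_pos: [0.4015, 0.259, 0.0368]
ee_rot: [[-0.593, 0.616, -0.519], [0.805, 0.453, -0.383], [-0.001, -0.645, -0.764]]
wrist_force: [0.2, -9.2, 4.1]
gripper_width: 0.203
```

Request:
jog_arm --series '[[[0, 0.0019, 0.0012], [0, 0, 0], 0], [[0, 0.001, 0.0006], [0, 0, 0], 0], [[0, 0, 0], [0, 0, 0], 0]]'

```text
time_s: 16.12
tcp_pos: [0.4026, 0.2598, 0.0346]
ee_rot: [[-0.593, 0.617, -0.517], [0.805, 0.454, -0.382], [-0.001, -0.642, -0.766]]
wrist_force: [-2.2, -11.3, 10.1]
gripper_width: 0.205
```

```bash
python3 - <<'E'
from h import *
s=sense();print(s['tcp_pos'],s['wrist_force'],(s['tcp_pos']-.013*np.array(s['ee_rot'])[:,1])[2])
w=capture("wrist")
cv2.imwrite("pics/k.png",cv2.cvtColor(cv2.resize(w[120:330,130:400],(540,420)),cv2.COLOR_RGB2BGR))
E
```

```text
[0.40257373 0.25978707 0.03455978] [ -2.1998429  -11.34202485  10.12814729] 0.04291039124901522
```

View pics/k.png

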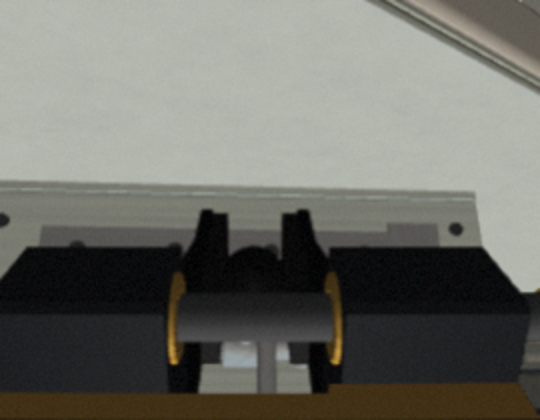

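The pads still hold the ball and a hard end is felt (10 N). Releasing and backing straight out to check.

Request:
jog_arm --series '[[[0, -0.001, -0.0015], [0, 0, 0], 0.0], [[0, 0, 0], [0, 0, 0], 0.05], [[0, 0, 0], [0, 0, 0], 0.05], [[0, 0, 0], [0, 0, 0], 0.05], [[0, -0.02, 0], [0, 0, 0], 0.05], [[0, -0.03, 0], [0, 0, 0], 0.05], [[0, -0.02, 0], [0, 0, 0], 0.05], [[0, 0, 0], [0, 0, 0], 0.05]]'

```text
time_s: 17.18
tcp_pos: [0.3579, 0.2291, 0.0818]
ee_rot: [[-0.597, 0.616, -0.514], [0.802, 0.456, -0.385], [-0.003, -0.643, -0.766]]
wrist_force: [0.4, 0.3, 0.0]
gripper_width: 0.571
```

```bash
python3 - <<'E'
from h import *
from ik import X,Y,Z,O
C=np.column_stack([X,Y,Z])
ci=camera_info("wrist");s=sense();w=capture("wrist");a=capture("scene")
cv2.imwrite("pics/l.png",cv2.cvtColor(np.hstack([cv2.resize(w[100:310,130:400],(540,420)),cv2.resize(a[140:250,270:335],(248,420))]),cv2.COLOR_RGB2BGR))
m=((w.max(2)<45).astype(np.uint8));m[:,215:]*=1;m[:,:225]=0;m[:,300:]=0;m[240:]=0;m[:150]=0
n,l,st,ce=cv2.connectedComponentsWithStats(m);k=1+np.argmax(st[1:,4]);print(st[k])
o,d=ray("wrist",st[k][:2]+st[k][2:4]/2-.5,ci);oc,dc=C.T@(o-O),C.T@d
for x in(-.113,-.116):print("ball chest at",oc+dc*(x-oc[0])/dc[0])
print(s['tcp_pos'],s['joints'].round(1),s['wrist_force'],s['gripper_width'])
E
```

```text
[243 202  23  22 393]
ball chest at [-0.113       0.00600548  0.0504695 ]
ball chest at [-0.116       0.00581289  0.05144203]
[0.35794704 0.22905184 0.08180895] [   1.8   10.3  -52.6 -121.7  -30.8   59.9] [0.38966719 0.27495445 0.04407219] 0.5707158582758822
```

View pics/l.png

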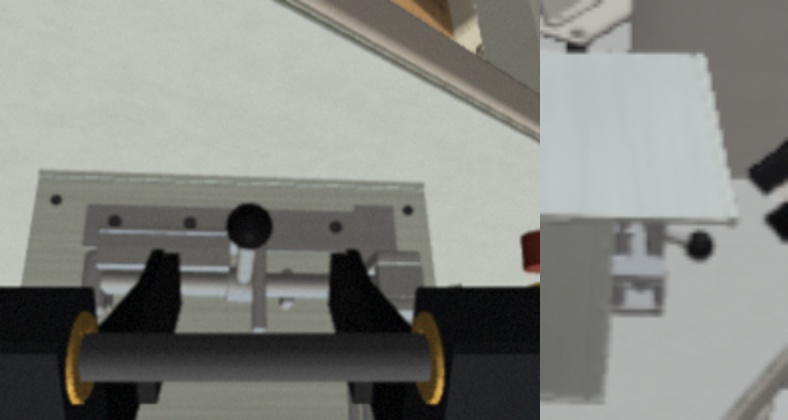

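```bash
python3 - <<'E'
from h import *
b=cv2.imread("pics/b.png").astype(int);t=capture("top")[:,:,::-1].astype(int)
for n,(x,y) in dict(timer=(346,176),dish=(361,264),weight=(183,205)).items():print(n,np.abs(b-t)[y-12:y+12,x-12:x+12].mean().round(1))
print(sense()['wrist_force']);print(finish_job())
E
```

```text
timer 5.2
dish 131.5
weight 5.6
[-0.21801077  0.53821125 -0.07914695]
the job is handed in; nothing more can be done
None
```

The lid is shut, the bolt is across against its stop, and the handle is down in the notch. I released the ball, backed clear and handed the job in at about 17 s.

- **Lid:** I pressed it down with the shut fingers until the force rose to 32 N with almost no movement. The last scene view shows it level.
- **Bolt:** I gripped the ball with the tool leaning about 50° and slid the bolt until the force climbed to about 40 N with no further travel. In the last wrist view the rod reaches the keeper, but I could not see the tip inside the staple and socket.
- **Handle:** I turned it down until it met a hard end. Seen from the wrist afterwards, the ball sits 50.5 mm above the bench, against 50.3 mm expected for fully down. The stalk is in the notch beside the stop lug.
- **Along the bolt:** the ball now reads 6 mm along the chest's width, against 7 mm when it was on the stop. That is within the measuring error and the notch's 3 mm slack.
- **Touching nothing:** the wrist force was near zero before handing in.

**Bystanders:** the timer and brass weight look unchanged from above. The same check disagreed for the dish (difference 131.5, against about 5 for the others). I think the arm was blocking the top camera there, but I did not confirm it. The dish looked undisturbed in the wrist picture before the grasp, and by my path plan and the measured poses the gripper stayed well above it throughout.

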